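Put the locked double lid on the hardware caddy and lift off only the cover

TASK

Pick up the caddy's double lid by its knob and set it, still locked, squarely down on the open caddy without dropping or slamming it, until it is fully home. Then turn the knob anticlockwise (seen from above) to its stop to free the cover, and lift the cover alone straight up, leaving the inner lid with the hinges seated undisturbed on the caddy; move nothing else about. Finish while still holding the cover level and still over the caddy, with a good hand's breadth (about 100 mm) of clear air between its lower edge and the caddy: do not put it down or let go.

Things in the scene. Friction and masses are not known exactly. Their poses are not given: they have to be found in the camera images.
- outer_lid: the cover: cream plastic, 185 x 135 mm, upper face 35 mm above its skirt's lower edge. Origin: centre of that edge; x along the long side, z up. At the start it stands on the tatami, inner lid hung inside. The skirt passes over the caddy's outside, 4.5 mm to spare all round at its edge, 2 mm at its top; half a turn fits too. Home: origin 61 mm above the caddy's. 0.22 kg (0.53 with all)
- knob (a joint): the lock knob amid the cover, rad: 0 locked, growing anticlockwise from above to 1.35, free, at its stop. About 0.1 N m of friction, stays where left. Below, its shaft carries a tee bar 46 x 8 mm parallel to the grip bar: locked, it lies under the inner lid's floor and carries it; at 1.35 it lies along the lids' long side and passes up through the inner lid's slot
- knob_grip (a point): point on the knob's axis to grip at. The knob is an upright bar 50 mm long, 14 mm thick, 30 mm high on a 52 mm disc; the point is 62 mm above the cover's origin, 21 mm above the disc, 9 mm below the bar's top. x along the bar, y across it, z up. At joint 0 the bar points 1.35 rad clockwise from the cover's x, at 1.35 along it
- inner_lid: the inner lid: cream plastic tray, flange 170 x 120 mm, 19 mm deep; plug 16 mm deep, tapering from 159 x 109 to 150 x 100 mm; slot 58 x 24 mm along x in its floor. Origin: centre of the floor's underside; x along the long side, z up. Locked it hangs 11 mm above the cover's origin, 2 mm of play. Seated, its flange lies on the caddy's rim, origin 74 mm above the caddy's, 1.5 mm of play. 0.20 kg
- caddy: the caddy: an open cream plastic box, 170 x 120 mm outside, 90 mm high, walls 4 mm, half full of screws and dowels, 2.4 kg, standing loose on the tatami. Origin: centre of its underside; x along the long side, z up.
- hinge_a: a chrome butt hinge, 48 x 28 x 6 mm, 30 g, loose in a cell of the inner lid; origin: centre of its underside
- hinge_b: a second hinge like hinge_a, in the opposite cell of the inner lid
- mallet: bystander: rubber mallet lying down; head a cylinder 60 mm thick and 95 mm long, wooden handle towards its -x, 265 mm long from the head's middle. Origin: on the surface under the head's middle
- block_a: bystander: stepped birch corner block, 45 x 45 x 48 mm; origin: centre of its underside
- block_b: bystander: a second corner block like block_a
- hex_key: bystander: aluminium hex key lying flat, 6 mm thick, long arm 105 mm along x, short arm 30 mm; origin: on the surface under the long arm's middle
There are look-alikes about, which are no part of the job. Leave any red or turquoise look-alike of the outer_lid alone.

How it is judged (in metres and radians):
On the way, in this order (a step that is already met when the one before it is completed fails the run):
1. the locked lid pair sits fully home on the caddy, knob still locked (z of inner_lid in the frame of caddy below 0.077 m and horizontal distance between inner_lid and caddy below 0.006 m and angle between the x axis of inner_lid and the x axis of caddy, either way round below 0.08 rad and z of outer_lid in the frame of caddy below 0.065 m and horizontal distance between outer_lid and caddy below 0.008 m and value of joint knob below 0.6 rad), for 0.1 s.
2. the knob is turned free while the lids sit home on the caddy (value of joint knob above 1.1 rad and z of inner_lid in the frame of caddy below 0.077 m and z of outer_lid in the frame of caddy below 0.068 m), for 0.1 s.
At the end, for the whole second after the job is handed in: The fingers hold the cover still, level within 10 degrees, within 50 mm of the caddy's middle, its edge over 60 mm above the rim, clear of caddy and inner lid; the inner lid is seated within 3 mm in height and 6 mm sideways, both hinges in it (z of outer_lid in the frame of caddy above 0.15 m and horizontal distance between outer_lid and caddy below 0.05 m and angle between outer_lid's own z axis and vertical below 0.17 rad and linear speed of outer_lid below 0.03 m/s and contact force between the fingers and outer_lid above 1 N and contact force between outer_lid and caddy below 0.1 N and contact force between outer_lid and inner_lid below 0.1 N and z of inner_lid in the frame of caddy between 0.07 and 0.077 m and horizontal distance between inner_lid and caddy below 0.006 m and angle between the x axis of inner_lid and the x axis of caddy, either way round below 0.08 rad and angle between each of inner_lid, caddy's own z axis and vertical below 0.04 rad and height (world z) of caddy below 0.01 m and z of hinge_a in the frame of inner_lid between 0 and 0.012 m and horizontal distance between each of hinge_a, hinge_b and inner_lid below 0.05 m and z of hinge_b in the frame of inner_lid between 0 and 0.012 m); the arm keeps its last pose, push and grip.
It fails at once if the cover came apart from the inner lid while the inner lid was not seated on the caddy, or the inner lid was lifted or shifted after that (z of outer_lid in the frame of inner_lid above -0.003 m and (z of inner_lid in the frame of caddy above 0.079 m or horizontal distance between inner_lid and caddy above 0.008 m or angle between inner_lid's own z axis and vertical above 0.08 rad)).
It fails at once if the lids were dropped or slammed on the caddy (over 0.25 m/s within the last 14 mm) (linear speed of outer_lid above 0.25 m/s and z of outer_lid in the frame of caddy between 0.05 and 0.075 m and horizontal distance between outer_lid and caddy below 0.03 m and value of joint knob below 0.6 rad).
It fails at once if the caddy was shoved more than 20 mm or tipped (distance of caddy from where it was at the start of the episode above 0.02 m or angle between caddy's own z axis and vertical above 0.15 rad).
It fails at once if a bystander was moved more than 20 mm (distance of any of mallet, block_a, block_b, hex_key from where it was at the start of the episode above 0.02 m).
It also fails if it takes over 51 s, if anything falls off the work surface, if the arm or the gripper's body presses on something with over 40 N, if the wrist force passes 120 N, or if a joint passes its speed limit or range.

ROBOT

A 6-joint arm with a two-finger parallel gripper is mounted at the origin on the work surface. World frame = base frame: x ahead of the robot, y to its left, z up, the work surface at z = 0. Lengths are in m, angles in degrees, forces in N, time in s.
With the tool pointing down it reaches from about 0.4 to 0.825 m from the base axis. Payload 7 kg.
Tool frame: the origin (TCP) lies between the finger pads; the fingertips stand 14 mm ahead of it and the grasp point (between the pads) lies 5 mm behind it; z points along the fingers, y is the line along which they close (so a half turn about z gives the same grasp; the last joint's range is limited). The gripper opens to 88 mm and grips with 3 to 60 N. Pads are 19 mm wide; open, the fingers measure 130 mm over their backs; the gripper's body (78 mm by 193 mm) begins 47 mm behind the grasp point.
Start: joints at [16.507, 20.546, 0.682, 0, -70.136, -16.507], TCP at [0.675, -0, 0.241] pointing down, gripper open.
Joint ranges: [-176.03, 176.03], [-82.01, 121.73], [-58.28, 71.71], [-173.87, 95.51], [-174.79, -0.11], [-173.66, 173.66]. Speed limits (degrees/s): [136.94, 136.94, 172.46, 180, 180, 180].

INTERFACE

Orientations are given as [roll, pitch, yaw] about the fixed x, y, z axes, in that order (R = Rz(yaw) Ry(pitch) Rx(roll)).
In Python, from plant import status, cams, job gives the robot as it stands. The module is installed in compiled form; this text tells all that it offers.
- The arm moves only by the tool step_arm, never from a script. Its arguments are lists of equal length, an entry for each row: "xyz": the shift along the tool's x, y, z each as a share of 20 cm, from -1 to 1, a list of three; "yaw": the turn about the tool's z as a share of 360 degrees, from -1 to 1; "claw": the closure, from -1 (fully open) to 1 (shut). A call has 1 to 20 rows; each row is the pose to reach, as a shift and turn from the pose commanded when the call began, along the tool's axes at that moment, turning the shorter way round; what a row does not reach only later rows make up. A row lasts 1/12 s, in which the tool goes at most 41.7 mm and 7.16 degrees, less where a joint would pass 70% of its speed; a pose out of reach is approached as far as the arm can. A call with a number of a shift or a turn outside -1 to 1 is refused whole. A call with a gripper value outside its range is refused whole. The fingers move at their own pace and stop on an object; "grip_force" is the grip in N (left out, the last holds). Time passes only in rows, so rows that repeat a pose let the fingers close. It gives the time, the measured TCP pose, the force, the opening and the grip force at its end, in the units of the state.
- status.get_state(): the state, without advancing time (a new reading comes with each control period).
- cams.capture(name): name is "scene" or "side" or "wrist"; returns (picture, depth): 400x640x3 uint8, blue, green, red; 400x640 float32, m along the optical axis (not along the pixel's ray), 0 where there is no reading.
- cams.calibration(name): a dict with "mtx" (3x3 intrinsics, pixels), "camera_from_world" (4x4, takes a point from world to camera coordinates); the wrist camera has in their place "T_tool_cam" (4x4, takes a point from camera to tool coordinates, whose origin is the TCP and whose axes are the flange's). Camera axes: x right, y down, z forward; pixel columns grow to the right and rows downward; lengths in m; the calibration is good to about 2 mm. A picture is of the moment at which its call begins: read the wrist's pose just before it. calibration takes no time and is no camera call.
- job.close_job(): hands the job in; it is judged then, once.
The state is a dict: "time_s": time; "joints": joint angles; "qd": joint speeds; "joint_torque": joint torques, N m; "tcp_pos": TCP position; "eef_rot": TCP orientation; "contact_force": force on the tool from outside, world axes, zero at the start; "moment": the same for the moment, N m; "gripper_width": finger opening in m; "gripper_force": force on a finger pad.
Only numpy, scipy, OpenCV 4.12 (cv2) and the standard library are available. Lean on these libraries where they do the work, as an engineer would, in place of code of your own. Each camera call takes 0.05 s, during which the arm holds its last target. There are 200 camera calls.

## Working session

There is one attempt and no reset: what is moved stays moved. The work goes in short steps, Python scripts to look and compute and a tool call to move; the robot and the scene stay as the last step left them, time stands still between calls to the robot, and variables do not carry over. Pictures are saved under pics/ and viewed, at most 10 in all, crops included, and the job is handed in when it is done.

Besides the shell and the picture viewer there is one more tool, called after "Request:" by a JSON object that holds its "name" and its "arguments", one argument or row to a line. step_arm: Moves the arm, as the interface text tells. Shift numbers are shares of 20 cm and turn numbers shares of 360 degrees, none past 1 either way. Its arguments: {"type":"object","properties":{"xyz":{"type":"array"},"yaw":{"type":"array"},"claw":{"type":"array"},"grip_force":{"type":"number"}},"required":["xyz","yaw","claw"]}

```bash
mkdir -p pics
cat > h.py <<'E'
import numpy as np, cv2
from scipy.spatial.transform import Rotation as R
from plant import status, cams, job
def snap(n,f):
    s=status.get_state(); p,d=cams.capture(n); c=cams.calibration(n)
    if n=="wrist":
        T=np.eye(4); T[:3,:3]=R.from_euler('xyz',s["eef_rot"],degrees=True).as_matrix(); T[:3,3]=s["tcp_pos"]; W=T@c["T_tool_cam"]
    else: W=np.linalg.inv(c["camera_from_world"])
    cv2.imwrite(f"pics/{f}.png",p); np.savez(f"pics/{f}.npz",p=p,d=d,K=c["mtx"],W=W); return s
def load(f): z=np.load(f"pics/{f}.npz"); return z["p"],z["d"],z["K"],z["W"]
def cloud(f):
    p,d,K,W=load(f); v,u=np.mgrid[:400,:640]
    P=np.stack([(u-K[0,2])/K[0,0]*d,(v-K[1,2])/K[1,1]*d,d],-1)
    P=P@W[:3,:3].T+W[:3,3]; P[d<=0]=np.nan; return P
def ray(f,u,v):
    p,d,K,W=load(f); r=W[:3,:3]@np.linalg.solve(K,[u,v,1]); return W[:3,3],r
def onz(f,u,v,z): o,r=ray(f,u,v); return o+r*(z-o[2])/r[2]
def tri(*obs):
    A=0;b=0
    for f,u,v in obs:
        o,r=ray(f,u,v); r/=np.linalg.norm(r); M=np.eye(3)-np.outer(r,r); A=A+M; b=b+M@o
    return np.linalg.solve(A,b)
E
python3 - <<'E'
from h import *
s=snap("scene","scene0"); snap("side","side0"); snap("wrist","wrist0")
print(s)
a=[cv2.imread(f"pics/{n}0.png") for n in("scene","side")]
cv2.imwrite("pics/both0.png",cv2.resize(np.vstack(a),(480,600)) if 0 else np.vstack([cv2.resize(i,(480,300)) for i in a]))
E
```

```text
{'time_s': 0.0, 'joints': array([ 1.65037168e+01,  2.05933820e+01,  6.31930979e-01, -2.09608326e-02,
       -7.01336685e+01, -1.65088351e+01]), 'qd': array([ 0.0255661 , -0.00241954,  0.00137548, -0.00141665, -0.06365882,
        0.14354471]), 'joint_torque': array([-8.00930356e-04, -5.82726967e+01,  2.93058443e+01,  6.99745238e+00,
        6.93249181e-03, -2.06530804e-04]), 'tcp_pos': array([ 6.74529022e-01, -5.86010487e-05,  2.39584034e-01]), 'eef_rot': array([ 1.79903202e+02, -8.14040967e-03, -9.00122509e+01]), 'contact_force': array([0.60372724, 0.04388102, 0.38142671]), 'moment': array([ 0.00268401, -0.0849283 , -0.01670821]), 'gripper_force': 0.0, 'gripper_width': 0.08745161420653591}
```

View pics/scene0.png

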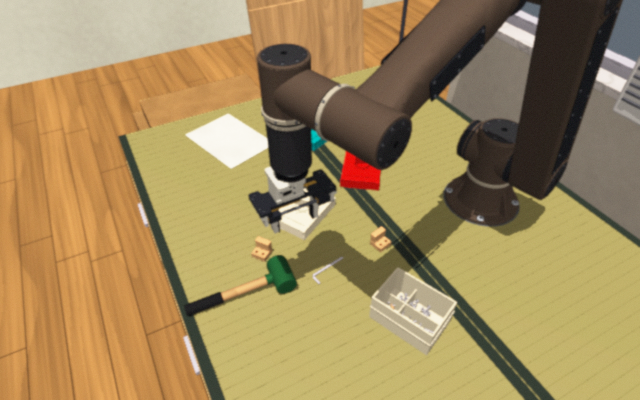

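View pics/side0.png

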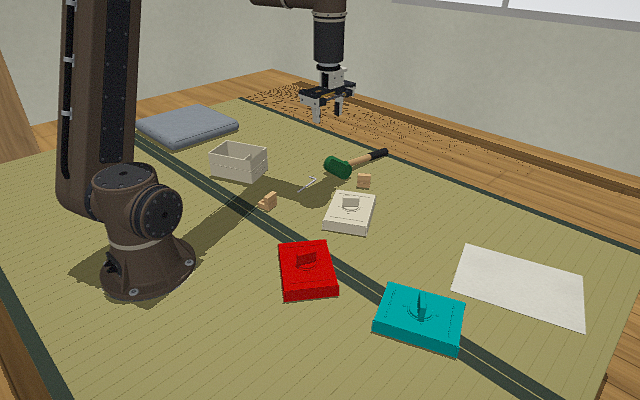

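The side view shows the cream lid at (350,210), the red look-alike at (308,268) and the turquoise one at (420,315). The scene view shows the caddy at (413,310). The cream lid fits the description, and I'll confirm it in a crop.

Run:
```python
from h import *
P=cloud("side0"); Q=cloud("scene0")
for n,C,f,uv in[("lid top",P,"side0",(340,222)),("knob",P,"side0",(350,202)),("knob top",P,"side0",(351,196)),("caddy rim",P,"side0",(240,160)),("blk a",P,"side0",(268,200)),("blk b",P,"side0",(364,180)),("mallet",P,"side0",(338,167)),("red",P,"side0",(305,262)),("caddy sc",Q,"scene0",(400,322)),("key",Q,"scene0",(325,270))]:
    print(n,C[uv[1],uv[0]].round(3))
def clu(C,x0,x1,y0,y1,z0,z1):
    m=(C[...,0]>x0)&(C[...,0]<x1)&(C[...,1]>y0)&(C[...,1]<y1)&(C[...,2]>z0)&(C[...,2]<z1); return C[m]
i=cv2.imread("pics/side0.png")[130:250,190:400]
j=cv2.imread("pics/wrist0.png")
o=np.zeros((600,800,3),np.uint8); o[:330,:578]=cv2.resize(i,(578,330),interpolation=cv2.INTER_CUBIC); o[335:585,:400]=cv2.resize(j,(400,250)); 
cv2.imwrite("pics/c1.png",o)
```

```text
lid top [ 0.464 -0.255  0.033]
knob [ 0.544 -0.224  0.051]
knob top [ 0.549 -0.222  0.07 ]
caddy rim [0.438 0.184 0.086]
blk a [ 0.39  -0.018  0.036]
blk b [ 0.714 -0.143  0.027]
mallet [ 0.689 -0.044  0.05 ]
red [ 0.263 -0.315  0.042]
caddy sc [0.532 0.278 0.063]
key [ 0.595  0.012 -0.001]
```

View pics/c1.png

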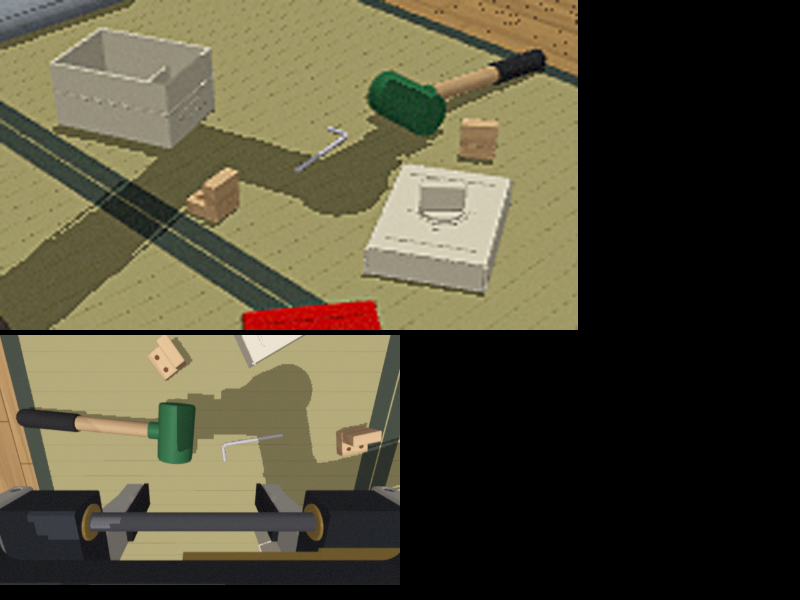

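The crop confirms that the cream lid, with an upright bar knob on a disc, is the only cream lid in view. I'll move the wrist camera over it.

Request:
{"name": "step_arm", "arguments": {
  "xyz": [
    [0.15, 0.15, 0],
    [0.3, 0.3, 0],
    [0.45, 0.45, 0],
    [0.6, 0.6, 0],
    [0.6, 0.6, 0],
    [0.6, 0.6, 0],
    [0.6, 0.6, 0]
  ],
  "yaw": [0, 0, 0, 0, 0, 0, 0],
  "claw": [-1, -1, -1, -1, -1, -1, -1]
}}

```text
time_s: 0.73
tcp_pos: [0.5551, -0.1203, 0.2409]
eef_rot: [-180.0, 0.0, -90.0]
contact_force: [-0.0, 0.0, 0.4]
gripper_width: 0.0877
gripper_force: 0.0
```

Run:
```python
from h import *
s=snap("wrist","w1"); print(s["tcp_pos"],s["eef_rot"],cams.calibration("wrist")["T_tool_cam"].round(3))
P=cloud("w1"); p=load("w1")[0].astype(int)
for n,z0,z1 in [("lidtop",.025,.05),("knob",.06,.085)]:
    m=(P[...,2]>z0)&(P[...,2]<z1)&(P[...,1]<-.1)&(P[...,1]>-.4)&(P[...,0]>.4)&(P[...,0]<.7)
    m&=(p.max(-1)-p.min(-1)<45)
    k,l,st,c=cv2.connectedComponentsWithStats(m.astype(np.uint8)); i=1+np.argmax(st[1:,4]); q=P[l==i]
    print(n,st[i],np.median(q[:,2]),cv2.minAreaRect((q[:,:2]*1000).astype(np.float32)))
cv2.imwrite("pics/w1b.png",load("w1")[0])
```

```text
[ 0.55505615 -0.12027672  0.24089911] [-1.79954720e+02  6.04497855e-03 -9.00480392e+01] [[-0.    -0.954 -0.301  0.083]
 [ 1.    -0.     0.     0.002]
 [-0.    -0.301  0.954 -0.144]
 [ 0.     0.     0.     1.   ]]
lidtop [  215     0   229   170 22683] 0.03456060192677379 ((547.0191650390625, -222.50607299804688), (184.39181518554688, 133.82154846191406), 29.4038143157959)
knob [307  38  47  53 974] 0.07016933412244505 ((547.3267822265625, -222.5318603515625), (13.993497848510742, 49.896915435791016), 42.24824142456055)
```

View pics/w1b.png

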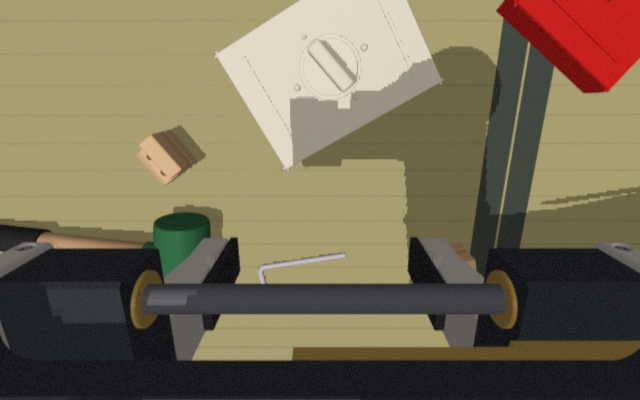

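The wrist view shows the cream lid centred near (330,68), with the bar from (312,42) to (348,88). The measured rectangles, 184x134 mm and 50x14 mm, match the text. The knob is at (0.547,-0.2225) with its top at 0.070, and the side view agrees. The bar-to-cover angle is 77°, so it's locked. Next is the caddy, first from the fixed cameras.

Run:
```python
from h import *
for f in("side0","scene0"):
    P=cloud(f)
    for z0,z1 in((.083,.1),(.02,.1)):
        m=(P[...,2]>z0)&(P[...,2]<z1)&(P[...,1]<.4)&(P[...,1]>.08)&(P[...,0]>.35)&(P[...,0]<.7)
        q=P[m]; print(f,z0,len(q),np.percentile(q[:,2],[5,50,95]).round(4),cv2.minAreaRect((q[:,:2]*1000).astype(np.float32)))
```

```text
side0 0.083 222 [0.0833 0.0864 0.0895] ((476.66058349609375, 253.66525268554688), (127.32716369628906, 174.03321838378906), 22.743755340576172)
side0 0.02 1688 [0.0255 0.0594 0.0871] ((476.36126708984375, 252.89779663085938), (129.67237854003906, 176.44692993164062), 23.121299743652344)
scene0 0.083 564 [0.0836 0.0886 0.0918] ((479.4891357421875, 253.572998046875), (124.24237823486328, 171.39520263671875), 22.809871673583984)
scene0 0.02 3417 [0.0232 0.0537 0.0896] ((479.7395935058594, 254.58436584472656), (125.55231475830078, 172.98057556152344), 22.766969680786133)
```

Request:
{"name": "step_arm", "arguments": {
  "xyz": [
    [-0.2, 0, -0.04],
    [-0.4, 0.1, -0.08],
    [-0.6, 0.15, -0.12],
    [-0.8, 0.2, -0.16],
    [-1, 0.25, -0.2]
  ],
  "yaw": [0, 0, 0, 0, 0],
  "claw": [-1, -1, -1, -1, -1]
}}

```text
time_s: 1.2
tcp_pos: [0.5058, 0.0782, 0.2798]
eef_rot: [180.0, -0.0, -90.0]
contact_force: [1.6, -0.3, -0.2]
gripper_width: 0.0875
gripper_force: 0.0
```

Request:
{"name": "step_arm", "arguments": {
  "xyz": [
    [-0.2, 0, 0],
    [-0.4, 0, 0],
    [-0.6, 0, 0],
    [-0.8, 0, 0],
    [-1, 0, 0],
    [-1, 0, 0],
    [-1, 0, 0],
    [-1, 0, 0],
    [-1, 0, 0]
  ],
  "yaw": [0, 0, 0, 0, 0, 0, 0, 0, 0],
  "claw": [-1, -1, -1, -1, -1, -1, -1, -1, -1]
}}

```text
time_s: 1.95
tcp_pos: [0.506, 0.2755, 0.2793]
eef_rot: [180.0, -0.0, -90.0]
contact_force: [0.1, 0.1, 0.3]
gripper_width: 0.0879
gripper_force: 0.0
```

Run:
```python
from h import *
s=snap("wrist","w2"); print(s["tcp_pos"],s["eef_rot"])
P=cloud("w2")
m=(P[...,2]>.08)&(P[...,2]<.1)&(P[...,1]<.4)&(P[...,1]>.08)&(P[...,0]>.35)&(P[...,0]<.7)
q=P[m]; v,u=np.nonzero(m); print(len(q),u.min(),u.max(),v.min(),v.max(),np.percentile(q[:,2],[5,50,95]).round(4),cv2.minAreaRect((q[:,:2]*1000).astype(np.float32)))
```

```text
[0.50604926 0.27551734 0.27934414] [ 1.79972105e+02 -3.18849583e-02 -8.99884434e+01]
3216 260 434 42 244 [0.0817 0.089  0.0905] ((476.3346252441406, 253.53436279296875), (120.3709487915039, 170.4540557861328), 22.58749771118164)
```

View pics/w2.png

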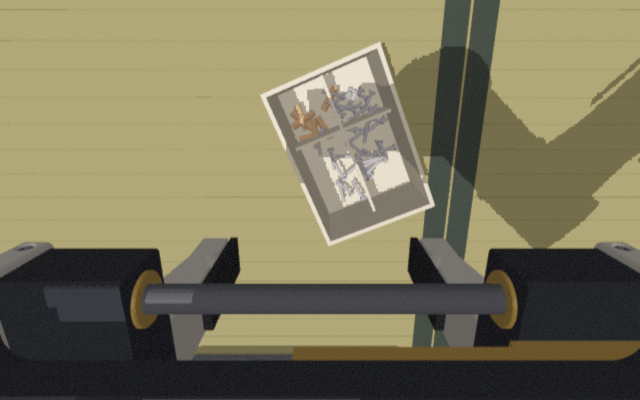

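The caddy sits at (0.4763,0.2535), rim at 0.089, with its long axis at 112.6°. All three cameras agree to 3 mm. In the wrist view its corners are at (262,96), (380,43), (434,206) and (330,244). Plan for the tool yaw ψ:
- Grasp at -47.8.
- Place at -144.6 (a turn of -96.8).
- Unlock at -67.

Now I go back to the knob.

Request:
{"name": "step_arm", "arguments": {
  "xyz": [
    [0.2, 0, 0],
    [0.4, 0, 0],
    [0.6, 0, 0],
    [0.8, 0, 0],
    [1, 0, 0]
  ],
  "yaw": [0, 0, 0, 0, 0],
  "claw": [-1, -1, -1, -1, -1]
}}

```text
time_s: 2.42
tcp_pos: [0.5056, 0.0729, 0.2802]
eef_rot: [-179.9, 0.0, -90.0]
contact_force: [1.3, 0.2, 0.6]
gripper_width: 0.0876
gripper_force: 0.0
```

Request:
{"name": "step_arm", "arguments": {
  "xyz": [
    [0.2, 0, 0],
    [0.4, -0.05, 0],
    [0.6, -0.1, 0],
    [0.8, -0.15, 0],
    [1, -0.2, 0],
    [1, -0.2, 0]
  ],
  "yaw": [0, 0, 0, 0, 0, 0],
  "claw": [-1, -1, -1, -1, -1, -1]
}}

```text
time_s: 2.92
tcp_pos: [0.5462, -0.1311, 0.2796]
eef_rot: [180.0, -0.1, -90.4]
contact_force: [0.8, 0.8, -0.2]
gripper_width: 0.0877
gripper_force: 0.0
```

Request:
{"name": "step_arm", "arguments": {
  "xyz": [
    [0.2, 0, 0.2],
    [0.4, 0, 0.4],
    [0.5, 0, 0.5],
    [0.5, 0, 0.5],
    [0.5, 0, 0.5],
    [0.5, 0, 0.5],
    [0.5, 0, 0.5],
    [0.5, 0, 0.5],
    [0.5, 0, 0.5],
    [0.5, 0, 0.5]
  ],
  "yaw": [-0.019, -0.038, -0.057, -0.076, -0.095, -0.1172, -0.1172, -0.1172, -0.1172, -0.1172],
  "claw": [-1, -1, -1, -1, -1, -1, -1, -1, -1, -1]
}}

```text
time_s: 3.75
tcp_pos: [0.5461, -0.2245, 0.1801]
eef_rot: [-180.0, -0.0, -48.0]
contact_force: [-0.2, -0.1, -0.8]
gripper_width: 0.0875
gripper_force: 0.0
```

```bash
cat >> h.py <<'E'
def delta(x,y,z):
    s=status.get_state(); r=R.from_euler('xyz',s["eef_rot"],degrees=True)
    print(s["time_s"],s["tcp_pos"].round(4),s["eef_rot"].round(2),s["joints"].round(1)); print("shares",(r.inv().apply(np.array([x,y,z])-s["tcp_pos"])/.2).round(4))
E
python3 -c "
from h import *
delta(.547,-.2225,.059)"
```

```text
3.75 [ 0.5461 -0.2245  0.1801] [-1.7997e+02 -3.0000e-02 -4.7970e+01] [ -3.4  15.3 -15.2  -0.  -59.5  45.4]
shares [-0.0047 -0.0097  0.6057]
```

```bash
cat >> h.py <<'E'
def rect(f,z0,z1,x0,x1,y0,y1):
    P=cloud(f); p=load(f)[0].astype(int)
    m=(P[...,2]>z0)&(P[...,2]<z1)&(P[...,0]>x0)&(P[...,0]<x1)&(P[...,1]>y0)&(P[...,1]<y1)
    k,l,st,c=cv2.connectedComponentsWithStats(m.astype(np.uint8)); i=1+np.argmax(st[1:,4]); q=P[l==i]
    print(f,st[i],np.percentile(q[:,2],[5,50,95]).round(4),cv2.minAreaRect((q[:,:2]*1000).astype(np.float32)))
E
python3 -c "
from h import *
snap('wrist','w3')
rect('w3',.055,.085,.5,.6,-.28,-.17)
rect('w3',.025,.05,.4,.7,-.4,-.05)"
```

```text
w3 [ 309  163   18   63 1074] [0.0671 0.0701 0.0714] ((548.2217407226562, -222.80130004882812), (13.481660842895508, 49.30780029296875), 42.298919677734375)
w3 [  208    84   232   185 27727] [0.0333 0.0346 0.0399] ((547.9353637695312, -222.65719604492188), (184.47018432617188, 134.1544952392578), 29.460063934326172)
```

Request:
{"name": "step_arm", "arguments": {
  "xyz": [
    [0, -0.012, 0.15],
    [0, -0.012, 0.3],
    [0, -0.012, 0.42],
    [0, -0.012, 0.5],
    [0, -0.012, 0.56],
    [0, -0.012, 0.59],
    [0, -0.012, 0.605],
    [0, -0.012, 0.605],
    [0, -0.012, 0.605]
  ],
  "yaw": [0, 0, 0, 0, 0, 0, 0, 0, 0],
  "claw": [-1, -1, -1, -1, -1, -1, -1, -1, -1],
  "grip_force": 45
}}

```text
time_s: 4.55
tcp_pos: [0.5484, -0.2229, 0.0595]
eef_rot: [-180.0, -0.1, -47.8]
contact_force: [-0.4, -0.3, 0.3]
gripper_width: 0.0877
gripper_force: 0.0
```

Request:
{"name": "step_arm", "arguments": {
  "xyz": [
    [0, 0, 0],
    [0, 0, 0],
    [0, 0, 0],
    [0, 0, 0],
    [0, 0, 0],
    [0, 0, 0],
    [0, 0, 0],
    [0, 0, 0],
    [0, 0, 0],
    [0, 0, 0],
    [0, 0, 0],
    [0, 0, 0]
  ],
  "yaw": [0, 0, 0, 0, 0, 0, 0, 0, 0, 0, 0, 0],
  "claw": [0, 0.3, 0.5, 0.6, 0.7, 1, 1, 1, 1, 1, 1, 1],
  "grip_force": 45
}}

```text
time_s: 5.55
tcp_pos: [0.5483, -0.2227, 0.0587]
eef_rot: [-180.0, -0.0, -47.8]
contact_force: [-0.1, -0.4, -0.6]
gripper_width: 0.0135
gripper_force: 45.1
```

Gripped at 13.5 mm, which matches the bar. I'll lift gently and check it from the side.

Request:
{"name": "step_arm", "arguments": {
  "xyz": [
    [0, 0, -0.02],
    [0, 0, -0.05],
    [0, 0, -0.1],
    [0, 0, -0.18],
    [0, 0, -0.27],
    [0, 0, -0.36],
    [0, 0, -0.45],
    [0, 0, -0.55],
    [0, 0, -0.65],
    [0, 0, -0.75],
    [0, 0, -0.75],
    [0, 0, -0.75],
    [0, 0, -0.75]
  ],
  "yaw": [0, 0, 0, 0, 0, 0, 0, 0, 0, 0, 0, 0, 0],
  "claw": [1, 1, 1, 1, 1, 1, 1, 1, 1, 1, 1, 1, 1]
}}

```text
time_s: 6.63
tcp_pos: [0.5469, -0.2225, 0.2075]
eef_rot: [180.0, 0.1, -47.8]
contact_force: [-0.6, 0.8, -6.2]
gripper_width: 0.0138
gripper_force: 45.0
```

```bash
python3 -c "
from h import *
delta(.4763,.2535,.21)
snap('wrist','w4'); snap('side','s4')
rect('w4',.17,.2,.4,.7,-.4,-.05)
i=load('s4')[0][60:300,180:500]
j=load('w4')[0]
cv2.imwrite('pics/c4.png',np.hstack([cv2.resize(i,(400,300)),cv2.resize(j,(400,250)) if 0 else cv2.copyMakeBorder(cv2.resize(j,(400,250)),0,50,0,0,0)]))"
```

```text
6.6333 [ 0.5469 -0.2225  0.2075] [ 1.7997e+02  1.0000e-01 -4.7840e+01] [ -3.2  14.1 -13.   -0.1 -63.1  45.4]
shares [-2.0011 -1.3361 -0.0095]
w4 [  153    81   372   197 43012] [0.1819 0.1833 0.1858] ((551.6607666015625, -237.56321716308594), (184.4632110595703, 107.7070541381836), 30.659059524536133)
```

View pics/c4.png

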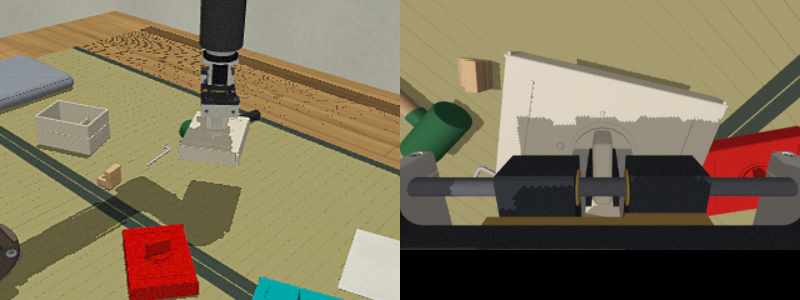

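The lift is clean: the load is 5.6 N, about 0.53 kg, and the cover is level. In the crop it hangs under the gripper at (215,140), and the floor is clear. I'll carry it over the caddy in two calls, with the yaw turn in the second.

Request:
{"name": "step_arm", "arguments": {
  "xyz": [
    [-0.04, -0.027, 0],
    [-0.12, -0.08, 0],
    [-0.22, -0.147, 0],
    [-0.33, -0.22, 0],
    [-0.44, -0.294, 0],
    [-0.55, -0.368, 0],
    [-0.66, -0.441, 0],
    [-0.77, -0.514, 0],
    [-0.88, -0.588, 0],
    [-1, -0.668, 0]
  ],
  "yaw": [0, 0, 0, 0, 0, 0, 0, 0, 0, 0],
  "claw": [1, 1, 1, 1, 1, 1, 1, 1, 1, 1]
}}

```text
time_s: 7.57
tcp_pos: [0.5115, 0.0163, 0.2078]
eef_rot: [179.9, 0.0, -47.8]
contact_force: [1.5, 0.2, -6.5]
gripper_width: 0.0136
gripper_force: 45.0
```

Request:
{"name": "step_arm", "arguments": {
  "xyz": [
    [-0.11, -0.073, 0],
    [-0.22, -0.147, 0],
    [-0.33, -0.22, 0],
    [-0.44, -0.294, 0],
    [-0.55, -0.368, 0],
    [-0.66, -0.441, 0],
    [-0.77, -0.514, 0],
    [-0.86, -0.575, 0],
    [-0.94, -0.628, 0],
    [-0.98, -0.655, 0],
    [-1, -0.668, 0],
    [-1, -0.668, 0],
    [-1, -0.668, 0],
    [-1, -0.668, 0],
    [-1, -0.668, 0],
    [-1, -0.668, 0],
    [-1, -0.668, 0],
    [-1, -0.668, 0],
    [-1, -0.668, 0],
    [-1, -0.668, 0]
  ],
  "yaw": [0.008, 0.024, 0.041, 0.058, 0.075, 0.092, 0.109, 0.126, 0.143, 0.16, 0.177, 0.194, 0.211, 0.228, 0.243, 0.255, 0.263, 0.2688, 0.2688, 0.2688],
  "claw": [1, 1, 1, 1, 1, 1, 1, 1, 1, 1, 1, 1, 1, 1, 1, 1, 1, 1, 1, 1]
}}

```text
time_s: 9.23
tcp_pos: [0.4767, 0.2529, 0.2079]
eef_rot: [-180.0, -0.1, -144.5]
contact_force: [0.7, -0.8, -6.8]
gripper_width: 0.0136
gripper_force: 45.0
```

```bash
python3 -c "
from h import *
delta(.4763,.2535,.21)
snap('wrist','w5'); snap('side','s5'); snap('scene','c5')
rect('w5',.17,.2,.3,.7,.05,.45)
rect('w5',.08,.1,.3,.7,.05,.45)
cv2.imwrite('pics/w5b.png',load('w5')[0])
i=load('s5')[0][70:220,150:350];j=load('c5')[0][200:380,320:520]
cv2.imwrite('pics/c5b.png',np.hstack([cv2.resize(i,(400,300)),cv2.resize(j,(400,300))]))"
```

```text
9.2333 [0.4767 0.2529 0.2079] [-1.800e+02 -8.000e-02 -1.445e+02] [  48.8    9.3  -19.1   -0.   -61.7 -103.3]
shares [-0.0001  0.0035 -0.0103]
w5 [  153    81   372   197 43159] [0.1825 0.1838 0.1863] ((460.18865966796875, 246.87391662597656), (107.47383880615234, 184.77334594726562), 23.933820724487305)Traceback (most recent call last):
  File "<string>", line 6, in <module>
    rect('w5',.08,.1,.3,.7,.05,.45)
    ~~~~^^^^^^^^^^^^^^^^^^^^^^^^^^^
  File "h.py", line 29, in rect
    k,l,st,c=cv2.connectedComponentsWithStats(m.astype(np.uint8)); i=1+np.argmax(st[1:,4]); q=P[l==i]
                                                                       ~~~~~~~~~^^^^^^^^^^
    return _wrapfunc(a, 'argmax', axis=axis, out=out, **kwds)
    return bound(*args, **kwds)
ValueError: attempt to get argmax of an empty sequence
```

```bash
cat >> h.py <<'E'
def cover(f,z0,z1,bx):
    from scipy.optimize import least_squares
    P=cloud(f); m=(P[...,2]>z0)&(P[...,2]<z1)&(P[...,0]>bx[0])&(P[...,0]<bx[1])&(P[...,1]>bx[2])&(P[...,1]<bx[3])
    k,l,st,c=cv2.connectedComponentsWithStats(m.astype(np.uint8)); i=1+np.argmax(st[1:,4]); m=l==i
    q=P[m]; A=np.c_[q[:,:2]-q[:,:2].mean(0),np.ones(len(q))]; w=np.linalg.lstsq(A,q[:,2],rcond=None)[0]
    cols=np.nonzero(m.any(0))[0]; pts=np.array([P[m[:,c].argmax(),c] for c in cols])
    x=pts[:,0];y=pts[:,1]
    h=cv2.convexHull((q[:,:2]*1000).astype(np.float32)); ap=cv2.approxPolyDP(h,4,True)[:,0]
    print(f,"n",st[i],"zmean,tilt deg",w[2].round(4),np.degrees(w[:2]).round(2)); print(ap)
    for a,b in zip(ap,np.roll(ap,-1,0)):
        L=np.linalg.norm(b-a)
        if L>30:
            n=np.array([-(b-a)[1],(b-a)[0]])/L; pp=pts[:,:2]*1000; dist=(pp-a)@n; t=(pp-a)@((b-a)/L)
            s=(abs(dist)<4)&(t>8)&(t<L-8)
            if s.sum()>15:
                d=cv2.fitLine(pp[s].astype(np.float32),cv2.DIST_HUBER,0,.01,.01).ravel(); print("edge",L.round(1),"ang",np.degrees(np.arctan2(d[1],d[0])).round(2),"pt",d[2:],s.sum())
E
python3 -c "
from h import *
cover('w4',.17,.2,(.4,.7,-.4,-.05))
cover('w5',.17,.2,(.3,.7,.05,.45))
cv2.imwrite('pics/w5b.png',load('w5')[0])
snap('side','s5'); snap('scene','c5')
i=load('s5')[0][70:220,150:350];j=load('c5')[0][200:380,320:520]
cv2.imwrite('pics/c5b.png',np.vstack([cv2.resize(load('w5')[0],(480,300)),cv2.resize(np.hstack([cv2.resize(i,(400,300)),cv2.resize(j,(400,300))]),(480,180))]))"
```

```text
w4 n [  153    81   372   197 43012] zmean,tilt deg 0.1834 [-1.29  1.72]
[[ 656.8874  -234.78976]
 [ 603.5723  -144.28116]
 [ 471.6313  -276.5557 ]
 [ 500.65857 -325.7492 ]]
edge 180.8 ang 29.39 pt [ 588.3676  -274.24072] 308
w5 n [  153    81   372   197 43159] zmean,tilt deg 0.1839 [1.76 0.96]
[[546.7845  184.23119]
 [433.36484 331.55667]
 [379.60666 312.14114]
 [447.26428 143.80974]]
edge 181.4 ang -67.27 pt [404.75302 249.74683] 308
```

View pics/c5b.png

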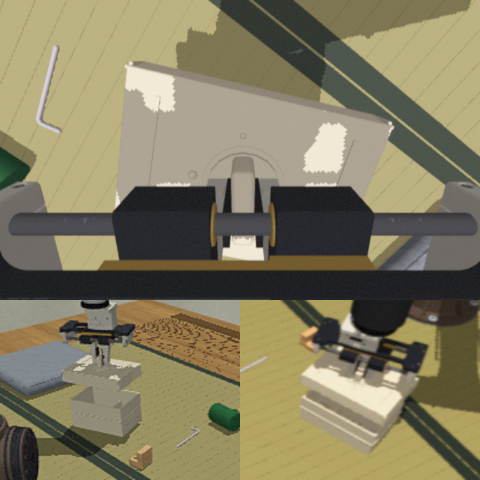

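The lid is over the caddy, with its far edge from (130,65) to (390,125) in the crop. Its yaw of -67.3° and centre of about (475,254) are aligned within about 1 mm. I'll check whether the 2° tilt is real by comparing it with the resting lid.

```bash
python3 -c "
from h import *
cover('w3',.025,.05,(.4,.7,-.4,-.05))
for f,z0,z1,bx in(('w3',.028,.0385,(.4,.7,-.4,-.05)),('w4',.176,.19,(.4,.7,-.4,-.05)),('w5',.176,.19,(.3,.7,.05,.45))):
    P=cloud(f); d=load(f)[1]; W=load(f)[3]
    m=(P[...,2]>z0)&(P[...,2]<z1)&(P[...,0]>bx[0])&(P[...,0]<bx[1])&(P[...,1]>bx[2])&(P[...,1]<bx[3])
    m[200:]=0; m=cv2.erode(m.astype(np.uint8),np.ones((7,7)))>0
    q=P[m]; c=np.median(q,0)
    for _ in range(4):
        A=np.c_[q[:,:2]-c[:2],np.ones(len(q))]; w=np.linalg.lstsq(A,q[:,2],rcond=None)[0]; r=q[:,2]-A@w; q=q[abs(r)<max(2*r.std(),.0005)]
    print(f,len(q),w[2],np.degrees(w[:2]).round(2),r.std())
"
```

```text
w3 n [  208    84   232   185 27727] zmean,tilt deg 0.0349 [-0.11  0.15]
[[ 659.4837   -233.2384  ]
 [ 595.9666   -120.689354]
 [ 436.12222  -211.79684 ]
 [ 502.82132  -324.85513 ]]
edge 181.5 ang 29.42 pt [ 581.53784 -278.18674] 189
w3 10351 0.03448041455597444 [-0. -0.] 0.0005651921121621248
w4 17349 0.18321033011123752 [-0.1   0.12] 0.0005092208971047231
w5 16882 0.1838233325922171 [-0.05 -0.07] 0.0005049387726422923
```

It is level. Lowering slowly to just above seating.

Request:
{"name": "step_arm", "arguments": {
  "xyz": [
    [0, 0, 0.05],
    [0, 0, 0.12],
    [0, 0, 0.19],
    [0, 0, 0.24],
    [0, 0, 0.28],
    [0, 0, 0.3],
    [0, 0, 0.315],
    [0, 0, 0.33],
    [0, 0, 0.345],
    [0, 0, 0.36],
    [0, 0, 0.36],
    [0, 0, 0.36]
  ],
  "yaw": [0, 0, 0, 0, 0, 0, 0, 0, 0, 0, 0, 0],
  "claw": [1, 1, 1, 1, 1, 1, 1, 1, 1, 1, 1, 1]
}}

```text
time_s: 10.48
tcp_pos: [0.4772, 0.253, 0.1367]
eef_rot: [-180.0, 0.0, -144.6]
contact_force: [-0.3, 0.5, -5.7]
gripper_width: 0.0138
gripper_force: 45.0
```

Request:
{"name": "step_arm", "arguments": {
  "xyz": [
    [0, 0, 0.01],
    [0, 0, 0.02],
    [0, 0, 0.03],
    [0, 0, 0.04],
    [0, 0, 0.05],
    [0, 0, 0.058],
    [0, 0, 0.064],
    [0, 0, 0.07],
    [0, 0, 0.07],
    [0, 0, 0.07]
  ],
  "yaw": [0, 0, 0, 0, 0, 0, 0, 0, 0, 0],
  "claw": [1, 1, 1, 1, 1, 1, 1, 1, 1, 1]
}}

```text
time_s: 11.32
tcp_pos: [0.4772, 0.253, 0.1226]
eef_rot: [-180.0, -0.0, -144.6]
contact_force: [-0.0, -0.8, -6.1]
gripper_width: 0.0132
gripper_force: 45.0
```

Request:
{"name": "step_arm", "arguments": {
  "xyz": [
    [0, 0, 0.004],
    [0, 0, 0.008],
    [0, 0, 0.012],
    [0, 0, 0.012],
    [0, 0, 0.012]
  ],
  "yaw": [0, 0, 0, 0, 0],
  "claw": [1, 1, 1, 1, 1]
}}

```text
time_s: 11.73
tcp_pos: [0.4774, 0.2531, 0.1205]
eef_rot: [180.0, 0.0, -144.6]
contact_force: [0.1, -0.4, -3.5]
gripper_width: 0.0135
gripper_force: 45.0
```

Request:
{"name": "step_arm", "arguments": {
  "xyz": [
    [0, 0, 0.003],
    [0, 0, 0.006],
    [0, 0, 0.006],
    [0, 0, 0.006]
  ],
  "yaw": [0, 0, 0, 0],
  "claw": [1, 1, 1, 1]
}}

```text
time_s: 12.07
tcp_pos: [0.4774, 0.2531, 0.1196]
eef_rot: [-180.0, 0.0, -144.6]
contact_force: [-1.5, -0.1, 3.2]
gripper_width: 0.0138
gripper_force: 45.0
```

Contact went from -6 N, through -3.5 N when the inner lid was taken up, to +3.2 N at cover height of about 0.061. Checking that it is home.

```bash
python3 -c "
from h import *
snap('wrist','w6'); print(status.get_state()['contact_force'].round(1))
P=cloud('w6'); m=(P[...,2]>.085)&(P[...,2]<.105); m[200:]=0; m=cv2.erode(m.astype(np.uint8),np.ones((7,7)))>0
q=P[m]; A=np.c_[q[:,:2]-q[:,:2].mean(0),np.ones(len(q))]; w=np.linalg.lstsq(A,q[:,2],rcond=None)[0]; print(len(q),np.median(q[:,2]),np.degrees(w[:2]))
cover('w6',.085,.11,(.3,.7,.05,.45))
snap('side','s6')
cv2.imwrite('pics/s6b.png',cv2.resize(load('s6')[0][80:200,160:320],(640,480),interpolation=cv2.INTER_CUBIC))"
```

```text
[-2.1  0.6  3.9]
20119 0.09544076399663656 [0.1198932 0.0432413]
w6 n [  153    81   373   197 42764] zmean,tilt deg 0.0956 [1.36 0.77]
[[547.0247  185.20085]
 [434.06836 331.10458]
 [380.56213 311.6508 ]
 [448.43335 143.6525 ]]
edge 181.2 ang -67.35 pt [415.55573 226.59354] 312
```

View pics/s6b.png

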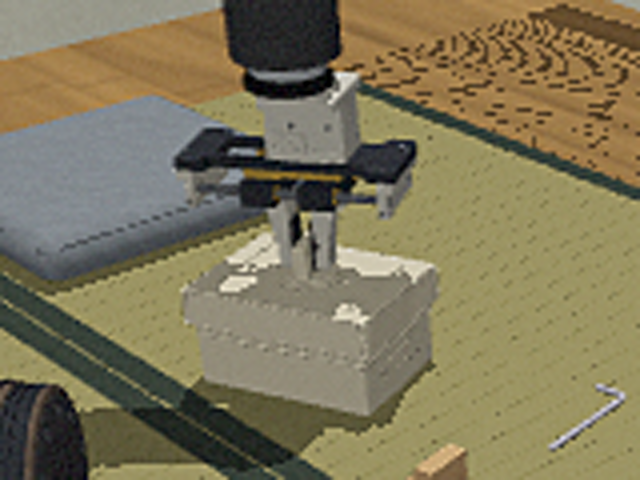

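It is home: the cover's top is at 0.0954, level, and square on the caddy at about (310,320) in the crop. Now I turn the knob anticlockwise.

Request:
{"name": "step_arm", "arguments": {
  "xyz": [
    [0, 0, 0],
    [0, 0, 0],
    [0, 0, 0],
    [0, 0, 0],
    [0, 0, 0],
    [0, 0, 0],
    [0, 0, 0],
    [0, 0, 0],
    [0, 0, 0],
    [0, 0, 0],
    [0, 0, 0],
    [0, 0, 0],
    [0, 0, 0],
    [0, 0, 0],
    [0, 0, 0],
    [0, 0, 0],
    [0, 0, 0],
    [0, 0, 0],
    [0, 0, 0],
    [0, 0, 0]
  ],
  "yaw": [-0.006, -0.018, -0.03, -0.042, -0.054, -0.066, -0.078, -0.09, -0.102, -0.114, -0.126, -0.138, -0.15, -0.162, -0.174, -0.186, -0.196, -0.204, -0.21, -0.215],
  "claw": [1, 1, 1, 1, 1, 1, 1, 1, 1, 1, 1, 1, 1, 1, 1, 1, 1, 1, 1, 1]
}}

```text
time_s: 13.83
tcp_pos: [0.4779, 0.253, 0.1196]
eef_rot: [-179.9, -0.0, -67.1]
contact_force: [0.9, -2.0, 3.6]
gripper_width: 0.0137
gripper_force: 45.0
```

Request:
{"name": "step_arm", "arguments": {
  "xyz": [
    [0, 0, 0],
    [0, 0, 0],
    [0, 0, 0],
    [0, 0, 0]
  ],
  "yaw": [-0.003, -0.006, -0.006, -0.006],
  "claw": [1, 1, 1, 1]
}}

```text
time_s: 14.17
tcp_pos: [0.4779, 0.2532, 0.1195]
eef_rot: [-179.9, 0.0, -65.1]
contact_force: [3.7, -1.6, 3.6]
gripper_width: 0.0137
gripper_force: 45.3
```

```bash
python3 -c "
from h import *
s=snap('wrist','w7'); print(s['tcp_pos'].round(4),s['eef_rot'].round(2),s['contact_force'].round(1),s['moment'].round(2),s['gripper_width'])
cover('w7',.085,.11,(.3,.7,.05,.45))
snap('side','s7')
i=cv2.resize(load('s7')[0][80:200,160:320],(400,300),interpolation=cv2.INTER_CUBIC)
cv2.imwrite('pics/s7b.png',np.hstack([i,cv2.copyMakeBorder(cv2.resize(load('w7')[0],(400,250)),0,50,0,0,0)]))"
```

```text
[0.4779 0.2532 0.1195] [-1.7992e+02  1.0000e-02 -6.5070e+01] [ 3.7 -1.6  3.6] [-0.65 -1.01 -0.71] 0.013736828729210757
w7 n [  187    62   282   186 43944] zmean,tilt deg 0.0957 [-0.41  0.91]
[[573.2453  196.9087 ]
 [534.10126 280.28146]
 [417.34427 226.0495 ]
 [454.05444 142.05914]]
edge 131.2 ang 23.68 pt [503.83002 166.24373] 241
```

View pics/s7b.png

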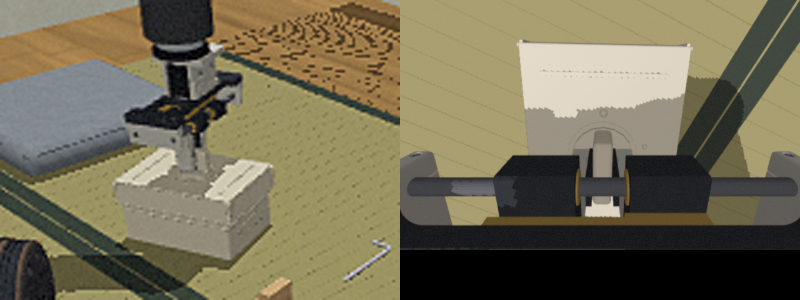

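The knob is at its stop: the moment is 0.71 N m, the bar lies along the long side, and the cover is still home. I'll ease off the twist, then raise slowly.

Request:
{"name": "step_arm", "arguments": {
  "xyz": [
    [0, 0, 0],
    [0, 0, 0],
    [0, 0, 0],
    [0, 0, 0],
    [0, 0, -0.006],
    [0, 0, -0.012],
    [0, 0, -0.02],
    [0, 0, -0.03],
    [0, 0, -0.04],
    [0, 0, -0.05],
    [0, 0, -0.05],
    [0, 0, -0.05]
  ],
  "yaw": [0.003, 0.006, 0.006, 0.006, 0.006, 0.006, 0.006, 0.006, 0.006, 0.006, 0.006, 0.006],
  "claw": [1, 1, 1, 1, 1, 1, 1, 1, 1, 1, 1, 1]
}}

```text
time_s: 15.27
tcp_pos: [0.4769, 0.2528, 0.1291]
eef_rot: [180.0, 0.0, -67.2]
contact_force: [1.1, 0.8, -3.3]
gripper_width: 0.0139
gripper_force: 45.0
```

The load is about 2.7 N, so only the cover is coming up. Continuing the lift.

Request:
{"name": "step_arm", "arguments": {
  "xyz": [
    [0, 0, -0.01],
    [0, 0, -0.03],
    [0, 0, -0.06],
    [0, 0, -0.1],
    [0, 0, -0.15],
    [0, 0, -0.21],
    [0, 0, -0.28],
    [0, 0, -0.35],
    [0, 0, -0.42],
    [0, 0, -0.49],
    [0, 0, -0.54],
    [0, 0, -0.58],
    [0, 0, -0.6],
    [0, 0, -0.61],
    [0, 0, -0.61],
    [0, 0, -0.61],
    [0, 0, -0.61],
    [0, 0, -0.61]
  ],
  "yaw": [0, 0, 0, 0, 0, 0, 0, 0, 0, 0, 0, 0, 0, 0, 0, 0, 0, 0],
  "claw": [1, 1, 1, 1, 1, 1, 1, 1, 1, 1, 1, 1, 1, 1, 1, 1, 1, 1]
}}

```text
time_s: 16.77
tcp_pos: [0.477, 0.2528, 0.2504]
eef_rot: [179.9, -0.0, -67.2]
contact_force: [-0.3, 0.6, -3.0]
gripper_width: 0.0139
gripper_force: 45.0
```

```bash
python3 -c "
from h import *
s=snap('wrist','w8'); print(s['tcp_pos'].round(4),s['eef_rot'].round(2),s['contact_force'].round(1),s['gripper_width'],s['gripper_force'])
cover('w8',.2,.25,(.3,.7,.05,.45))
snap('side','s8'); snap('scene','c8')
i=cv2.resize(load('s8')[0][60:200,160:320],(400,350),interpolation=cv2.INTER_CUBIC)
j=cv2.resize(load('c8')[0][220:380,330:510],(400,350),interpolation=cv2.INTER_CUBIC)
cv2.imwrite('pics/s8b.png',np.hstack([i,j]))"
```

```text
[0.477  0.2528 0.2504] [ 1.7993e+02 -3.0000e-02 -6.7180e+01] [-0.3  0.6 -3. ] 0.01386243857194294 44.99921679496765
w8 n [  183    66   283   184 44758] zmean,tilt deg 0.2268 [-0.91  1.94]
[[571.34204 195.35417]
 [534.1095  277.45367]
 [415.35812 226.62491]
 [451.5244  141.73488]]
edge 131.3 ang 22.83 pt [529.11554 176.13614] 231
```

View pics/s8b.png

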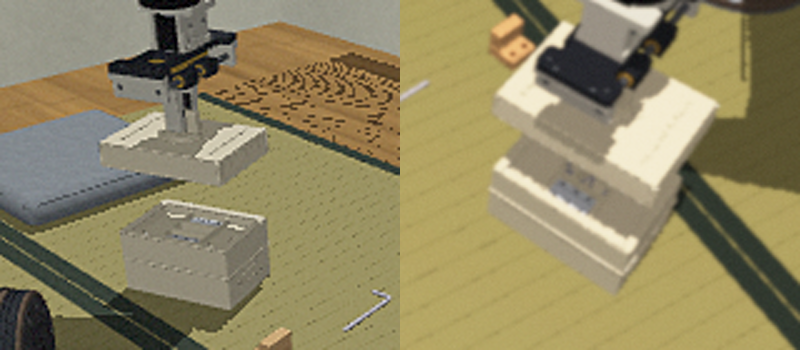

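The cover is held level at (185,150), with its edge at about 0.19, which is roughly 100 mm above the rim. The inner lid sits flush on the caddy at (195,230), with the slot and hinges visible. I'm handing in.

```bash
python3 -c "
from h import *
print(np.abs(status.get_state()['qd']).max()); print(job.close_job())"
```

```text
0.14371283025550152
the job is handed in; nothing more can be done
None
```

The job is handed in, though no verdict came back: the locked lid pair went home on the caddy, the knob was turned to its stop, and the cover alone is held level about 100 mm above the seated inner lid, at about 17 s of the 51 s allowed.

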